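Set the length stop of a bar-cutting jig and feed the bar up to it

TASK

Set up the bar-cutting jig for the next cut: press down the black pad in the middle of the sliding length stop to free its brake and, keeping it pressed, push the stop along its rail until it meets the clamped collar, then let the pad come up so that the brake grips again. After that push the brass bar along its groove, through the saw guide, until its inner end touches the stop's blade. Just press and push with the fingertips: lift nothing, never force the stop along with its pad up, and leave the tools lying around the jig alone.

Things in the scene. Friction and masses are not known exactly. Their poses are not given: they have to be found in the camera images.
- jig: The bar-cutting jig, fixed to the bench: grey base plate 140 x 500 x 14 mm carrying a groove for the bar, a dark steel saw guide and a steel T rail. Origin on the bench under the middle of its length, 10 mm to -x of its centre line. y runs along bar and rail, from the bar's feed side (-y) to the collar (+y); x across, away from the robot; z up. Bar line at x = -20 mm, rail line at x = +45 mm.
- groove (a point): Middle of the groove's floor (top of the base plate, 14 mm above the bench), on the bar line, 130 mm to -y of the jig's origin. Two aluminium lips, 4 mm high (up to 18 mm above the bench) and 10 mm wide, run along it 17 mm apart, 120 mm to either side of this point.
- saw_guide (a point): Top middle of the saw guide, on the bar line: four dark posts, two each side of the bar, covering 45 mm across and 32 mm along the jig, up to 48 mm above the bench.
- rail_end (a point): Top middle of the rail's end block at +y, 34 mm above the bench. From here the rail runs 230 mm to -y; its top is 29 mm above the bench.
- slide (a joint): Position of the sliding length stop in m, growing towards the collar (+y of the jig): starts at 0 to 0.03, meets the collar 0.035 to 0.115 further. The stop is an aluminium carriage, 46 mm across, 70 mm along the rail, top 56 mm above the bench; an arm on its saw-guide end carries a blade. Pad up: a brake holds it against 11 to 18 N. Pad down: it moves with under 2 N at slow speed.
- pad (a joint): How far the stop's pad is pressed in, in m: 0 up (brake grips), 0.005 fully down. A spring presses it up: 11 N to start it, 14 N fully down. Under 1 mm in, the brake lets go; press it at least half-way in.
- pad_top (a point): Centre of the top of the stop's black ribbed pad, 40 mm (jig x) by 50 mm (jig y), 46 mm above the bench when up; moves with the stop, sinks with the pad. It lies between the carriage's end plates (8 mm thick), which stand 10 mm above it, 54 mm apart along jig y; across it is open. A fingertip on the pad may bear on an end plate's inner face. Axes as the jig's.
- slide_end (a point): Point on the carriage's collar-side end face (+y), on the rail line, 30 mm above the bench. It lies 35 mm to +y of the pad's centre. Axes as the jig's.
- collar: The stop collar, clamped on the rail and not movable: a steel block 46 mm across, 16 mm along the rail, top 44 mm above the bench, with a round knurled clamp screw 20 mm wide on top up to 57 mm and a fine white index line. Origin on the bench under its middle. Axes as the jig's.
- collar_face (a point): Middle of the collar's face that looks at the sliding stop (its -y face), on the rail line, 30 mm above the bench. Where slide_end must come to.
- blade_face (a point): Point on the blade of the sliding stop (24 mm wide, z 16 to 42 mm), on its face that looks at the bar (-y), on the bar line, 21 mm above the bench; moves with the stop. It lies 70 mm to -y of slide_end and 65 mm to -x.
- bar: Loose square brass bar, 14 x 14 x 220 mm, about 0.36 kg, lying in the jig's groove with its length along jig y, its inner end through the saw guide. Origin at the centre of its underside, axes as the jig's. Its sides have 1.5 mm play in groove and guide; it slides with a few N.
- bar_end (a point): Centre of the bar's inner end face (+y), the one that must touch the stop's blade.
- bar_tail (a point): Centre of the bar's outer end face (-y), the one to push on, 21 mm above the bench. The bar's top is 28 mm and the groove's lips 18 mm above the bench: a fingertip 20 to 22 mm above the bench bears on the upper half of this face and clears the lips. Beyond it (-y) all is free.
- pliers: Bystander: red-handled pliers, 150 mm, lying in front of the jig; origin at the bench under the middle.
- calliper: Bystander: steel calliper, 230 mm, lying in front of the jig; origin at the bench under the middle of its beam.
- offcut: Bystander: brass offcut 14 x 14 x 40 mm lying on the jig's base plate behind the bar; origin at the centre of its underside.
- block: Bystander: steel bench block 65 x 65 x 22 mm behind the jig; origin at the centre of its underside.
- jar: Bystander: small clear jar with a red cap, 62 mm wide, 58 mm high, behind the jig; origin at the centre of its underside.
- hammer: Bystander: hammer with a wooden handle, 250 mm, lying behind the jig; origin at the bench under the middle.
- saw: Bystander: small back saw, 255 mm, lying to the right of the jig; origin at the bench at the joint of blade and handle.
Mind the look-alikes: they are no part of the job. Of the things that look like the bar, the middle-sized one is meant.

How it is judged:
By the outcome, as a careful person would: the job done as asked, in the order asked, and still so for the second after the job is handed in, with the robot touching nothing.
It also fails if it takes over 64 s, if anything falls off the work surface, if the arm or the gripper's body presses on something with over 40 N, if the wrist force passes 120 N, or if a joint passes its speed limit or range.

ROBOT

A 6-joint arm with a two-finger parallel gripper is mounted at the origin on the work surface. World frame = base frame: x ahead of the robot, y to its left, z up, the work surface at z = 0. Lengths are in m, angles in rad, forces in N, time in s.
With the tool pointing down it reaches from about 0.35 to 0.775 m from the base axis. Payload 7.3 kg.
Tool frame: the origin (TCP) lies on the mounting face of the last link; the fingertips stand 178 mm ahead of it and the grasp point (between the pads) lies 159 mm ahead of it; z points along the fingers, x is the direction in which the jaws open and shut, and the axes are right-handed (so a half turn about z gives the same grasp; the last joint's range is limited). The gripper opens to 92 mm and grips with 3 to 60 N. Pads are 19 mm wide; open, the fingers measure 130 mm over their backs; the gripper's body (75 mm by 190 mm) begins 47 mm behind the grasp point.
Start: joints at [-1.469, 0.342, 1.524, -0, 1.275, -0.146], TCP at [0.129, -0.509, 0.405] pointing down, gripper open.
Joint ranges: [-2.53, 2.53], [-0.77, 2.02], [0.04, 2.7], [-1, 4.14], [0.28, 2.66], [-3.11, 3.11]. Speed limits (rad/s): [2.57, 2.57, 3.14, 3.14, 3.14, 3.14].

INTERFACE

Orientations are given as a unit quaternion [w, x, y, z].
In Python, from cell import bot gives the robot as it stands.
- The arm moves only by the tool play_rows, never from a script. Its argument "moves" is one flat list of numbers, 7 for each row, row after row: the opening, from -1 (shut) to 1 (fully open), then the shift along the tool's x, y, z in mm, then the turn, a rotation vector about the tool's x, y, z in rad. A call has 1 to 10 rows; each row shifts and turns the pose as measured when the row begins, along the tool's axes as they then stand; what a row does not reach is not made up. A row lasts 1/12 s, in which the tool goes at most 41.7 mm and 7.16 degrees, less where a joint would pass 70% of its speed; a pose out of reach is approached as far as the arm can. A call is refused whole if a number of a shift passes 41.7 or a number of a turn 0.125, either way. A call with a gripper value outside its range is refused whole. The fingers move at their own pace and stop on an object; "grip_force" is the grip in N (left out, the last holds). Time passes only in rows, so rows that do not move let the fingers close. It gives the time, the measured TCP pose, the force and the opening at its end, in the units of the state.
- bot.state(): the state, without advancing time (a new reading comes with each control period).
- bot.get_image(name): name is "scene" or "top" or "wrist"; returns (picture, depth): 420x560x3 uint8, red, green, blue; 420x560 float32, m along the optical axis (not along the pixel's ray), 0 where there is no reading.
- bot.camera_info(name): a dict with "intrinsics" (3x3 intrinsics, pixels), "origin" and "attitude" of the camera in the world; the wrist camera has in their place "mount" (4x4, takes a point from camera to tool coordinates, whose origin is the TCP and whose axes are the tool frame's). Camera axes: x right, y up, looking along -z (the intrinsics and any distortion apply to the point x, -y, -z); pixel columns grow to the right and rows downward; lengths in m; the calibration is good to about 2 mm. A picture is of the moment at which its call begins: read the wrist's pose just before it. camera_info takes no time and is no camera call.
- bot.sign_off(): hands the job in, once; it reports no verdict.
The state is a dict: "time_s": time; "joint_pos": joint angles; "joint_vel": joint speeds; "tau": joint torques, N m; "ee_pos": TCP position; "tool_rot": TCP orientation; "force": force on the tool from outside, world axes, zero at the start; "torque": the same for the moment, N m; "opening": finger opening in m.
Only numpy, scipy, OpenCV 4.12 (cv2) and the standard library are available. Lean on these libraries where they do the work, as an engineer would, in place of code of your own. Each camera call takes 0.05 s, during which the arm holds its last target.

## Working session

There is one attempt and no reset: what is moved stays moved. The work goes in short steps, Python scripts to look and compute and a tool call to move; the robot and the scene stay as the last step left them, time stands still between calls to the robot, and variables do not carry over. Pictures are saved under pics/ and viewed, and the job is handed in when it is done.

Besides the shell and the picture viewer there is one more tool, called after "Call:" in YAML: its name, and indented under it one key for each argument. play_rows: Moves the arm, as the interface text tells. Its arguments: {"type":"object","properties":{"moves":{"type":"array"},"grip_force":{"type":"number"}},"required":["moves"]}

```bash
ls; mkdir -p pics
python3 - <<'E'
from cell import bot
import cv2,numpy as np
print(bot.state())
for n in ("top","scene","wrist"):
    print(n,bot.camera_info(n))
for n in ("top","scene"):
    im,d=bot.get_image(n); cv2.imwrite(f"pics/{n}0.png",im[:,:,::-1]); np.save(f"pics/{n}0.npy",d); np.save(f"pics/{n}0i.npy",im)
E
```

```text
pics
{'time_s': 0.0, 'joint_pos': array([-1.46896342e+00,  3.42719795e-01,  1.52505060e+00, -1.53966029e-05,
        1.27536615e+00, -1.46010715e-01]), 'joint_vel': array([ 1.18713139e-03, -8.00632780e-04, -1.17376899e-04, -7.83491673e-04,
        4.17765624e-05,  1.57042865e-03]), 'tau': array([-1.07586322e-03, -4.31245136e+01, -2.44219744e+01,  7.17211794e-02,
        5.57910406e-02, -1.23179148e-04]), 'ee_pos': array([ 0.12878944, -0.50881208,  0.40403454]), 'tool_rot': array([-5.52682178e-04,  7.89087339e-01, -6.14280534e-01, -5.38980105e-04]), 'force': array([ 0.2446298 , -0.20198161,  0.29252472]), 'torque': array([-0.00483072,  0.03268218, -0.00549764]), 'opening': 0.0919504576289555}
top {'intrinsics': array([[398.40900053,   0.        , 280.86200978],
       [  0.        , 398.40900053, 208.72965034],
       [  0.        ,   0.        ,   1.        ]]), 'origin': array([ 0.28752148, -0.13571463,  1.07865588]), 'attitude': array([ 0.73133948,  0.07651233, -0.06845522, -0.67424203])}
scene {'intrinsics': array([[462.84659208,   0.        , 280.14695415],
       [  0.        , 462.84659208, 208.2401973 ],
       [  0.        ,   0.        ,   1.        ]]), 'origin': array([ 1.33135851, -0.3218818 ,  0.81997119]), 'attitude': array([0.71695622, 0.31769065, 0.26317057, 0.56194989])}
wrist {'intrinsics': array([[356.23285605,   0.        , 280.48985895],
       [  0.        , 356.23285605, 210.03754116],
       [  0.        ,   0.        ,   1.        ]]), 'mount': array([[ 9.99999123e-01, -1.29173834e-03, -2.92192608e-04,
         1.24748928e-04],
       [-1.32235704e-03, -9.61703102e-01, -2.74090122e-01,
        -7.40218767e-02],
       [ 7.30501815e-05,  2.74090268e-01, -9.61703967e-01,
         2.05816981e-02],
       [ 0.00000000e+00,  0.00000000e+00,  0.00000000e+00,
         1.00000000e+00]])}
```

View pics/top0.png

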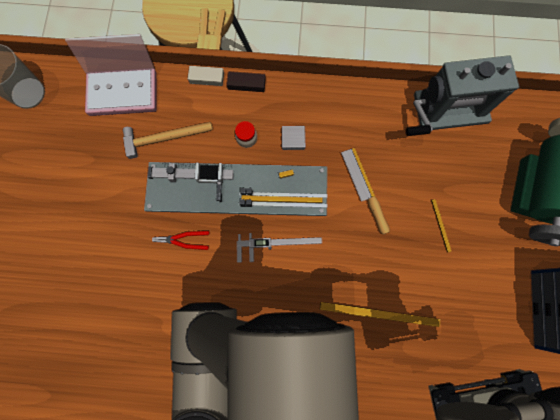

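View pics/scene0.png

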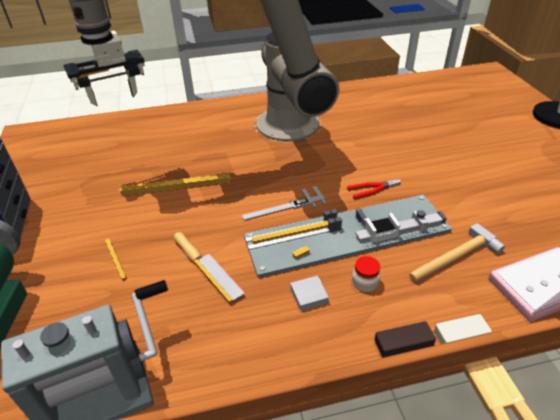

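```bash
cat > h.py <<'E'
import numpy as np,cv2
from scipy.spatial.transform import Rotation as R
def rot(q): return R.from_quat([q[1],q[2],q[3],q[0]]).as_matrix()
def ray(info,uv,pose=None):
    K=info["intrinsics"]; p=np.array([(uv[0]-K[0,2])/K[0,0],-(uv[1]-K[1,2])/K[1,1],-1])
    if "mount" in info:
        M=info["mount"]; T=rot(pose[1]); return pose[0]+T@M[:3,3], T@M[:3,:3]@p
    return info["origin"], rot(info["attitude"])@p
def onz(info,uv,z,pose=None):
    o,d=ray(info,uv,pose); return o+d*(z-o[2])/d[2]
def proj(info,P,pose=None):
    if "mount" in info:
        M=info["mount"];T=rot(pose[1]);o=pose[0]+T@M[:3,3];A=T@M[:3,:3]
    else: o=info["origin"];A=rot(info["attitude"])
    c=A.T@(np.asarray(P)-o);K=info["intrinsics"]
    return np.array([K[0,0]*c[0]/-c[2]+K[0,2],K[1,1]*-c[1]/-c[2]+K[1,2]])
def crop(im,x0,y0,x1,y1,s,fn):
    c=cv2.resize(im[y0:y1,x0:x1,::-1],None,fx=s,fy=s,interpolation=cv2.INTER_CUBIC); cv2.imwrite(fn,c)
E
python3 - <<'E'
from h import *
im=np.load("pics/top0i.npy"); crop(im,140,150,340,225,4,"pics/topc.png")
im=np.load("pics/scene0i.npy"); crop(im,240,180,460,290,3.6,"pics/scenec.png")
E
```

```text
(no output)
```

View pics/topc.png

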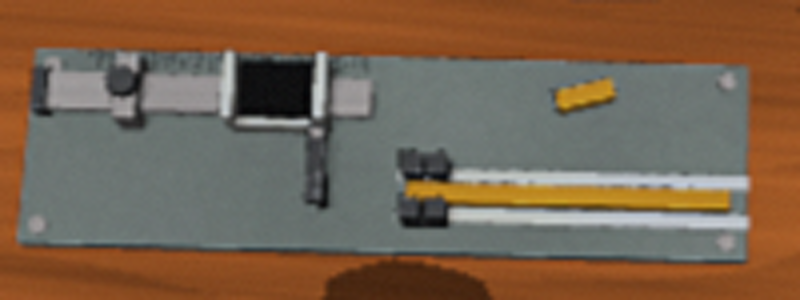

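View pics/scenec.png

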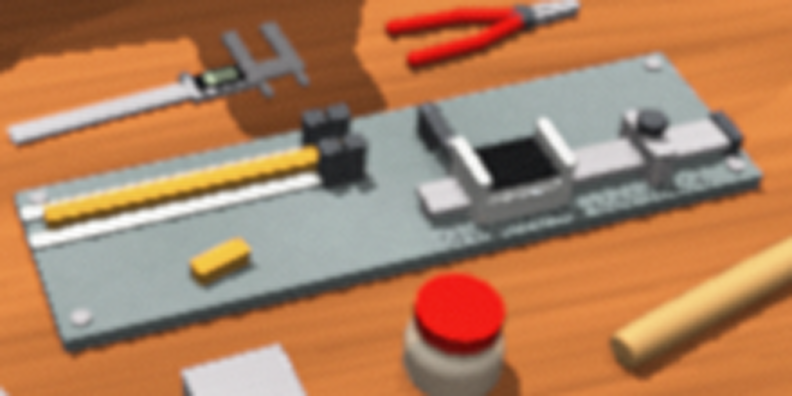

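```bash
cat > fit.py <<'E'
from h import *
from cell import bot
i=bot.camera_info("top")
P=lambda u,v,z: onz(i,(140+u/4,150+v/4),z)
cs=[P(38,50,.014),P(748,66,.014),P(748,262,.014),P(18,245,.014)]
# jig local: corners x: origin 10 mm to -x of centre -> centre x=+10: -60..80
L=np.array([[.08,.25],[.08,-.25],[-.06,-.25],[-.06,.25]])
W=np.array(cs)[:,:2]
Lc=L-L.mean(0);Wc=W-W.mean(0)
a=np.arctan2((Lc[:,0]*Wc[:,1]-Lc[:,1]*Wc[:,0]).sum(),(Lc*Wc).sum())
Rm=np.array([[np.cos(a),-np.sin(a)],[np.sin(a),np.cos(a)]]);t=W.mean(0)-Rm@L.mean(0)
if __name__=="__main__":
    print("yaw",a,"origin",t,"res",(W-(L@Rm.T+t))*1000)
    for n,u,v,z in [("pad",273,88,.046),("padL",238,88,.046),("padR",311,90,.046),("collarR",145,90,.044),("collarL",112,90,.044),("slideendTop",222,82,.056),("bartail",729,198,.028),("barend",405,188,.028),("blade",325,185,.042),("railend",40,90,.034),("guide",424,188,.048)]:
        w=P(u,v,z)[:2]; print(n,w.round(4),"jig mm",((w-t)@Rm*1000).round(1))
E
python3 fit.py
```

```text
yaw 0.05689433187337823 origin [0.54534649 0.01071064] res [[-0.27743647 -1.80616181]
 [-0.4204099   1.41335623]
 [ 0.36352139  1.32113403]
 [ 0.33432498 -0.92832845]]
pad [0.5872 0.0887] jig mm [46.2 75.5]
padL [0.5853 0.1123] jig mm [45.6 99.1]
padR [0.5878 0.063 ] jig mm [45.4 49.8]
collarR [0.5794 0.1754] jig mm [ 43.3 162.5]
collarL [0.5776 0.1976] jig mm [ 42.8 184.8]
slideendTop [0.5857 0.1211] jig mm [ 46.5 107.9]
bartail [ 0.5402 -0.2242] jig mm [ -18.5 -234.3]
barend [ 0.5294 -0.005 ] jig mm [-16.8 -14.8]
blade [0.5239 0.0469] jig mm [-19.3  37.3]
railend [0.5764 0.2499] jig mm [ 44.6 237.1]
guide [ 0.5258 -0.0201] jig mm [-21.2 -29.6]
```

Call:
play_rows:
  moves: [-1,0,0,0,0,0,0.095,-1,0,0,0,0,0,0.095,-1,-30,-26,0,0,0,0,-1,-30,-26,0,0,0,0,-1,-30,-26,0,0,0,0,-1,-30,-26,0,0,0,0,-1,-30,-26,0,0,0,0,-1,-30,-26,0,0,0,0,-1,-30,-26,0,0,0,0,-1,-30,-26,0,0,0,0]

```text
time_s: 0.93
ee_pos: [0.3274, -0.2543, 0.4]
tool_rot: [-0.001, 0.719, -0.695, -0.003]
force: [1.2, -0.5, -0.3]
opening: 0.0298
```

Call:
play_rows:
  moves: [-1,-31,-25,0,0,0,0,-1,-31,-25,0,0,0,0,-1,-31,-25,0,0,0,0,-1,-31,-25,0,0,0,0,-1,-31,-25,0,0,0,0,-1,-31,-25,0,0,0,0,-1,-31,-25,0,0,0,0,-1,-31,-25,0,0,0,0,-1,-31,-25,0,0,0,0,-1,-31,-25,10,0,0,0]

```text
time_s: 1.77
ee_pos: [0.5724, 0.082, 0.3914]
tool_rot: [-0.001, 0.719, -0.695, -0.003]
force: [0.8, -0.8, 0.3]
opening: 0.0008
```

Run:
```python
from h import *
from cell import bot
s=bot.state(); print(s)
im,d=bot.get_image("wrist"); np.save("pics/w1i.npy",im); np.save("pics/w1d.npy",d)
np.savez("pics/w1p.npz",p=s["ee_pos"],q=s["tool_rot"])
crop(im,0,0,560,420,1.4,"pics/w1.png")
```

```text
{'time_s': 1.7667, 'joint_pos': array([0.00817341, 0.45072866, 1.39292314, 0.00681366, 1.30110237,
       1.54227682]), 'joint_vel': array([ 0.69938713,  0.71100234, -0.7500615 , -0.00195631,  0.04533182,
        0.69503682]), 'tau': array([ -0.75636378, -52.05999255, -20.92595637,   0.29785397,
         0.36326456,  -0.8391781 ]), 'ee_pos': array([0.57244439, 0.08200147, 0.39139323]), 'tool_rot': array([-0.00123805,  0.71932132, -0.69466795, -0.00342623]), 'force': array([ 0.8092063 , -0.81634459,  0.2838514 ]), 'torque': array([ 0.0266565 , -0.08491853, -0.0718351 ]), 'opening': 0.000821584081435654}
```

View pics/w1.png

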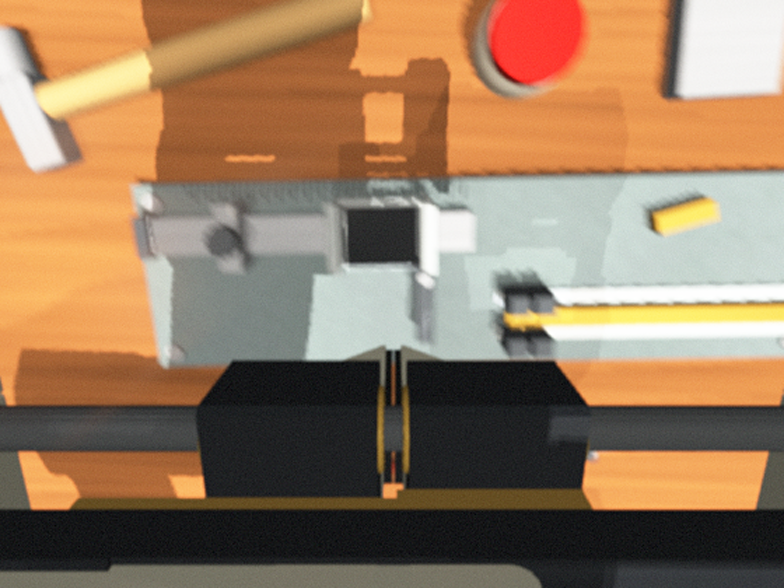

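Run:
```python
from h import *
from cell import bot
s=bot.state(); print(s["ee_pos"],s["tool_rot"],s["joint_vel"].round(3))
im,d=bot.get_image("wrist"); np.save("pics/w2i.npy",im); np.save("pics/w2d.npy",d)
print(bot.state()["ee_pos"])
np.savez("pics/w2p.npz",p=s["ee_pos"],q=s["tool_rot"])
crop(im,80,110,460,280,2.1,"pics/w2.png")
im,d=bot.get_image("scene");np.save("pics/s2i.npy",im);crop(im,200,130,480,310,2.8,"pics/s2.png")
```

```text
[0.57475314 0.08674089 0.3874777 ] [-0.00165754  0.72032637 -0.69361101 -0.00556236] [-0.072 -0.052  0.157 -0.022  0.019 -0.131]
[0.57303668 0.08417288 0.38742082]
```

View pics/w2.png

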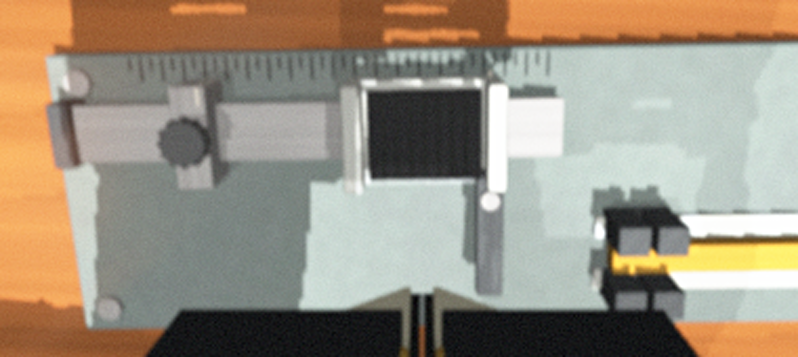

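View pics/s2.png

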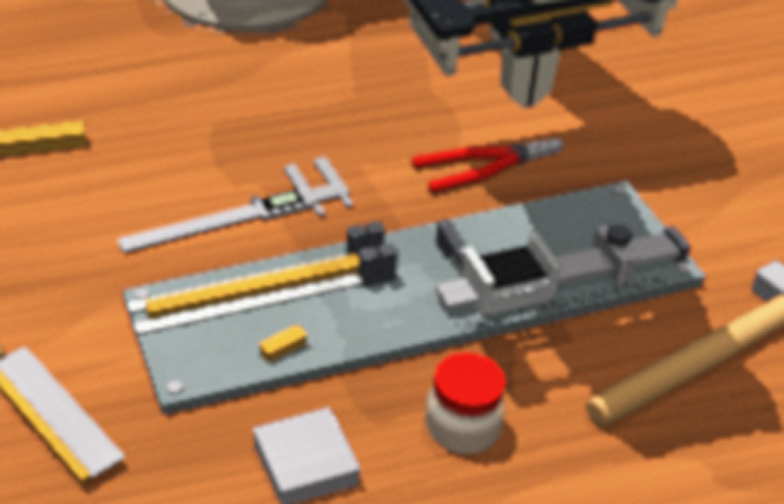

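Run:
```python
from h import *
from cell import bot
from fit import Rm,t
i=bot.camera_info("wrist");z=np.load("pics/w2p.npz");po=(z["p"],z["q"])
for n,u,v,h in [("pad",425,133,.046),("padL",368,133,.046),("padR",483,133,.046),("padTopedge",425,90,.046),("padbot",425,178,.046),("collar top right",206,90,.044),("collar bot right",213,187,.044),("collar left",170,90,.044),("plate",342,90,.056),("blade",477,290,.042),("barend",612,262,.028),("corner",48,57,.014),("corner2",88,327,.014)]:
    w=onz(i,(80+u/2.1,110+v/2.1),h,po)[:2]; print(n,w.round(4),"jig mm",((w-t)@Rm*1000).round(1))
T=rot(z["q"]); print(T, po[0]+T@[0,0,.178]); x=T[:,0]; print("yaw x",np.degrees(np.arctan2(x[1],x[0])))
```

```text
pad [0.5902 0.089 ] jig mm [49.2 75.6]
padL [0.5892 0.1137] jig mm [ 49.6 100.3]
padR [0.5912 0.0639] jig mm [48.8 50.5]
padTopedge [0.6087 0.0897] jig mm [67.8 75.3]
padbot [0.5702 0.0882] jig mm [29.2 75.9]
collar top right [0.6047 0.1839] jig mm [ 69.1 169.5]
collar bot right [0.5616 0.1825] jig mm [ 26.  170.6]
collar left [0.604  0.1994] jig mm [ 69.3 185.1]
plate [0.6086 0.124 ] jig mm [ 69.6 109.5]
blade [0.5166 0.0618] jig mm [-25.8  52.6]
barend [ 0.5281 -0.0032] jig mm [-18.  -12.9]
corner [0.6129 0.2657] jig mm [ 82.  250.8]
corner2 [0.4759 0.2588] jig mm [-55.2 251.6]
[[ 0.03774566 -0.99927104 -0.00571404]
 [-0.99923416 -0.03780205  0.01010417]
 [-0.0103128   0.00532828 -0.99993263]] [0.57373604 0.08853943 0.2094897 ]
yaw x -87.83670389793184
```

Call:
play_rows:
  moves: [-1,-1,-16,0,0,0,-0.019,-1,0,0,30,0,0,0,-1,0,0,30,0,0,0,-1,0,0,30,0,0,0,0,-1,0,0,20,0,0,0,-1,0,0,0,0,0,0,0]

```text
invalid input at $.moves: expected a multiple of 7 numbers
```

Call:
play_rows:
  moves: [-1,-1,-16,0,0,0,-0.019,-1,0,0,30,0,0,0,-1,0,0,30,0,0,0,-1,0,0,30,0,0,0,-1,0,0,20,0,0,0,-1,0,0,0,0,0,0,-1,0,0,0,0,0,0]

```text
time_s: 2.5
ee_pos: [0.5854, 0.0789, 0.2764]
tool_rot: [0.001, 0.726, -0.688, -0.004]
force: [0.5, -0.1, 0.3]
opening: 0.0008
```

```bash
cat > st.py <<'E'
from h import *
from cell import bot
from fit import Rm,t
def show():
    s=bot.state();T=rot(s["tool_rot"]);tip=s["ee_pos"]+T@[0,0,.178]
    print("t",s["time_s"],"tip",tip.round(4),"jig",((tip[:2]-t)@Rm*1000).round(1),"F",s["force"].round(2),"vel",abs(s["joint_vel"]).max().round(3),"op",round(s["opening"],4))
    print("z-axis",T[:,2].round(4),"yaw",np.degrees(np.arctan2(T[1,0],T[0,0])).round(2))
    return s
if __name__=="__main__":
    show()
    import sys
    if len(sys.argv)>1:
        for n,(a,b,c,d,f) in dict(wrist=(0,0,560,420,1.4),scene=(200,130,480,310,2.8)).items():
            if n in sys.argv[2:]:
                im,_=bot.get_image(n);crop(im,a,b,c,d,f,f"pics/{n}_{sys.argv[1]}.png")
        show()
E
python3 st.py a wrist scene
```

```text
t 2.5 tip [0.5839 0.0796 0.0984] jig [42.4 66.6] F [ 0.51 -0.12  0.28] vel 0.036 op 0.0008
z-axis [-0.0084  0.004  -1.    ] yaw -86.87
t 2.6 tip [0.5846 0.0798 0.0994] jig [43.1 66.8] F [-0.25 -0.45  0.33] vel 0.023 op 0.0005
z-axis [-0.0063  0.0041 -1.    ] yaw -86.86
```

View pics/wrist_a.png

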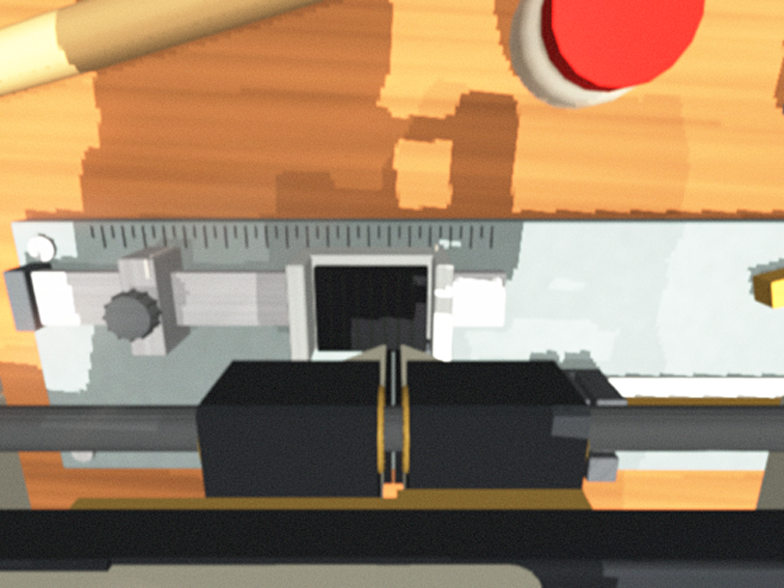

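View pics/scene_a.png

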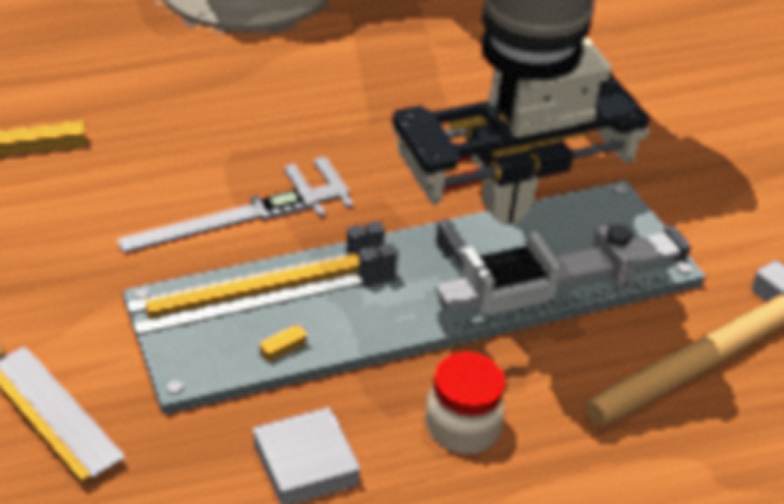

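Run:
```python
from h import *
from cell import bot
from fit import Rm,t
s=bot.state();po=(s["ee_pos"],s["tool_rot"]);i=bot.camera_info("wrist")
for n,u,v,h in [("pad",371,308,.046),("L",313,308,.046),("R",429,308,.046),("far",371,265,.046),("near",371,351,.046),("plateL",288,265,.056),("collar far",168,250,.044),("collar near",168,352,.044),("corner",15,220,.014)]:
    w=onz(i,(u/1.4,v/1.4),h,po)[:2]; print(n,w.round(4),"jig mm",((w-t)@Rm*1000).round(1))
```

```text
pad [0.5912 0.0899] jig mm [50.3 76.4]
L [0.5898 0.1155] jig mm [ 50.3 102.1]
R [0.5927 0.0642] jig mm [50.3 50.7]
far [0.6107 0.0907] jig mm [69.8 76.2]
near [0.5707 0.089 ] jig mm [29.8 76.7]
plateL [0.6111 0.1245] jig mm [ 72.1 109.9]
collar far [0.6119 0.1789] jig mm [ 76.  164.2]
collar near [0.564  0.1823] jig mm [ 28.3 170.2]
corner [0.6158 0.266 ] jig mm [ 84.9 250.8]
```

Call:
play_rows:
  moves: [-1,-10,-5,0,0,0,0,-1,0,0,20,0,0,0,-1,0,0,14,0,0,0,-1,0,0,0,0,0,0,-1,0,0,0,0,0,0]

```text
time_s: 3.02
ee_pos: [0.5936, 0.0915, 0.2521]
tool_rot: [-0.006, 0.726, -0.688, 0.002]
force: [-0.5, 1.1, 0.3]
opening: -0.0001
```

```bash
python3 st.py b wrist scene
```

```text
t 3.0167 tip [0.5956 0.0924 0.0741] jig [54.8 78.7] F [-0.48  1.07  0.28] vel 0.012 op -0.0001
z-axis [ 0.0107  0.0051 -0.9999] yaw -86.93
t 3.1167 tip [0.5956 0.0922 0.0743] jig [54.8 78.5] F [0.06 0.65 0.59] vel 0.006 op 0.0005
z-axis [ 0.0112  0.005  -0.9999] yaw -86.92
```

View pics/scene_b.png

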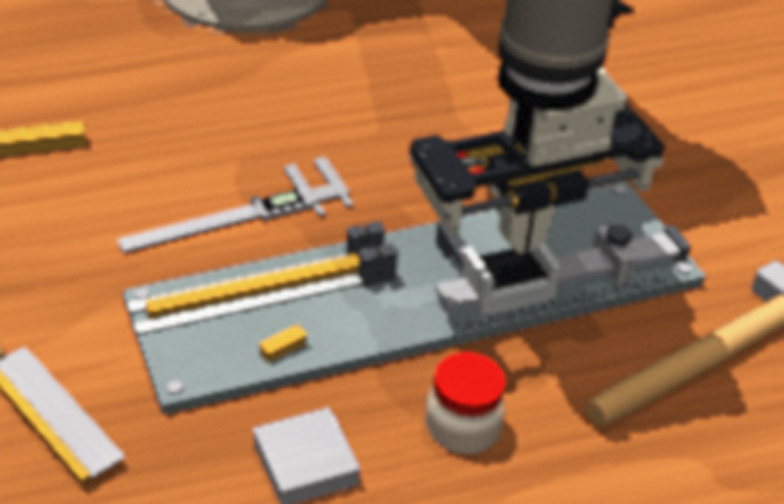

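View pics/wrist_b.png

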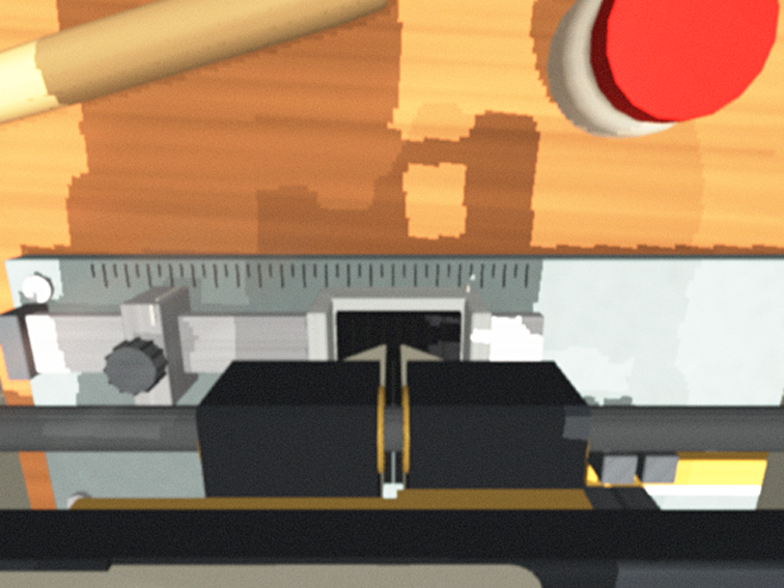

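Call:
play_rows:
  moves: [-1,2,4,0,-0.011,0.005,0,-1,0,0,8,0,0,0,-1,0,0,8,0,0,0,-1,0,0,0,0,0,0,-1,0,0,0,0,0,0]

```text
time_s: 3.53
ee_pos: [0.59, 0.089, 0.2379]
tool_rot: [-0.001, 0.726, -0.688, 0.002]
force: [-0.4, -0.1, 0.5]
opening: 0.0006
```

```bash
python3 st.py c scene
```

```text
t 3.5333 tip [0.5908 0.0888 0.0599] jig [49.8 75.4] F [-0.35 -0.13  0.5 ] vel 0.014 op 0.0006
z-axis [ 0.0043 -0.0011 -1.    ] yaw -86.93
t 3.5833 tip [0.5905 0.0889 0.0598] jig [49.6 75.4] F [-0.95  0.18  0.04] vel 0.006 op 0.0006
z-axis [ 0.0037 -0.0011 -1.    ] yaw -86.93
```

View pics/scene_c.png

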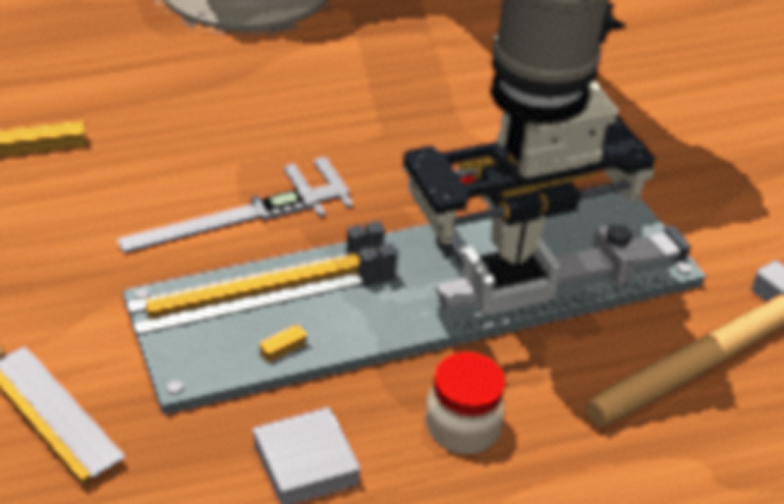

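Call:
play_rows:
  moves: [-1,0,0,5,0,0,0,-1,0,0,4,0,0,0,-1,0,0,2,0,0,0,-1,0,0,1,0,0,0]

```text
time_s: 3.92
ee_pos: [0.5901, 0.0889, 0.2247]
tool_rot: [-0.001, 0.726, -0.688, 0.002]
force: [0.3, 1.0, -0.3]
opening: 0.0004
```

```bash
python3 st.py
```

```text
t 3.9167 tip [0.5908 0.0887 0.0467] jig [49.8 75.3] F [ 0.32  1.03 -0.27] vel 0.029 op 0.0004
z-axis [ 0.0041 -0.0011 -1.    ] yaw -86.94
```

Almost at contact; pressing in small steps.

Call:
play_rows:
  moves: [-1,0,0,1,0,0,0,-1,0,0,1,0,0,0,-1,0,0,1,0,0,0]

```text
time_s: 4.17
ee_pos: [0.5901, 0.089, 0.2239]
tool_rot: [-0.001, 0.726, -0.688, 0.002]
force: [-4.5, -0.5, 10.4]
opening: 0.0003
```

```bash
python3 st.py
```

```text
t 4.1667 tip [0.591  0.0887 0.0459] jig [50.  75.3] F [-4.52 -0.45 10.41] vel 0.003 op 0.0003
z-axis [ 0.0047 -0.0012 -1.    ] yaw -86.93
```

Call:
play_rows:
  moves: [-1,0,0,2,0,0,0,-1,0,0,2,0,0,0,-1,0,0,2,0,0,0]

```text
time_s: 4.42
ee_pos: [0.5899, 0.089, 0.2222]
tool_rot: [-0.002, 0.726, -0.688, 0.003]
force: [-4.8, -1.3, 11.3]
opening: 0.0002
```

```bash
python3 st.py
```

```text
t 4.4167 tip [0.591  0.0888 0.0442] jig [50.  75.3] F [-4.85 -1.27 11.28] vel 0.022 op 0.0002
z-axis [ 0.0063 -0.0015 -1.    ] yaw -86.91
```

Call:
play_rows:
  moves: [-1,0,0.5,2.5,0,0,0,-1,0,0.5,2.5,0,0,0,-1,0,0,2,0,0,0]

```text
time_s: 4.67
ee_pos: [0.5892, 0.0891, 0.2202]
tool_rot: [-0.003, 0.726, -0.688, 0.004]
force: [-6.7, -0.3, 12.8]
opening: 0.0002
```

```bash
python3 st.py
```

```text
t 4.6667 tip [0.5911 0.0888 0.0422] jig [50.1 75.4] F [-6.66 -0.3  12.84] vel 0.02 op 0.0002
z-axis [ 0.0106 -0.0017 -0.9999] yaw -86.88
```

Call:
play_rows:
  moves: [-1,-2,0,1.8,-0.005,0,0,-1,-2,0,1.8,-0.005,0,0,-1,-2,0,1.8,0,0,0]

```text
time_s: 4.92
ee_pos: [0.5896, 0.0947, 0.2205]
tool_rot: [-0.001, 0.726, -0.688, 0.003]
force: [-6.3, -0.4, 12.1]
opening: 0.0004
```

```bash
python3 st.py
```

```text
t 4.9167 tip [0.5908 0.0942 0.0425] jig [50.1 80.8] F [-6.34 -0.41 12.12] vel 0.043 op 0.0004
z-axis [ 0.0065 -0.0028 -1.    ] yaw -86.9
```

Call:
play_rows:
  moves: [-1,-3,0.7,2.1,-0.003,0,0,-1,-3,0.7,2.1,-0.003,0,0,-1,-3,0.7,2.1,-0.003,0,0,-1,-3,0.7,2.1,0,0,0]

```text
time_s: 5.25
ee_pos: [0.5882, 0.1067, 0.2204]
tool_rot: [-0.002, 0.726, -0.688, 0.005]
force: [-3.5, 0.2, 11.8]
opening: 0.0007
```

```bash
python3 st.py d scene
```

```text
t 5.25 tip [0.59   0.106  0.0424] jig [50.  92.6] F [-3.55  0.2  11.84] vel 0.064 op 0.0007
z-axis [ 0.01   -0.0037 -0.9999] yaw -86.91
t 5.3 tip [0.5899 0.1066 0.0424] jig [50.  93.2] F [-2.17  0.09 12.53] vel 0.012 op 0.0008
z-axis [ 0.0102 -0.0033 -0.9999] yaw -86.89
```

View pics/scene_d.png

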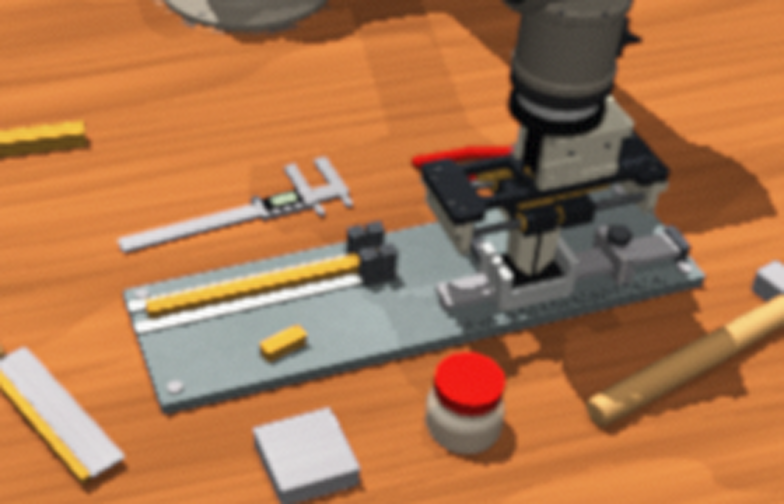

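Call:
play_rows:
  moves: [-1,-3,0.5,2.1,-0.004,0,0,-1,-3,0.5,2.1,-0.004,0,0,-1,-3,0.5,2.1,-0.004,0,0,-1,-3,0.3,2.1,-0.004,0,0,-1,-3,0.3,2.1,-0.003,0,0,-1,-3,0.3,2.1,-0.003,0,0,-1,-3,0.3,2.1,-0.003,0,0]

```text
time_s: 5.88
ee_pos: [0.5877, 0.1286, 0.2203]
tool_rot: [-0.001, 0.726, -0.688, 0.004]
force: [-2.2, -0.2, 12.5]
opening: 0.0007
```

```bash
python3 st.py
```

```text
t 5.8833 tip [0.5888 0.1278 0.0423] jig [ 50.  114.4] F [-2.16 -0.2  12.46] vel 0.065 op 0.0007
z-axis [ 0.0063 -0.0046 -1.    ] yaw -86.87
```

Call:
play_rows:
  moves: [-1,-3,0.3,2.1,-0.004,0,0,-1,-3,0.3,2.1,-0.004,0,0,-1,-3,0.3,2.1,-0.004,0,0,-1,-3,0.3,2.1,-0.004,0,0]

```text
time_s: 6.22
ee_pos: [0.5877, 0.1412, 0.2204]
tool_rot: [0.001, 0.726, -0.687, 0.003]
force: [-2.6, -1.0, 13.0]
opening: 0.0004
```

```bash
python3 st.py e scene wrist
```

```text
t 6.2167 tip [0.5881 0.1403 0.0424] jig [ 50.1 127. ] F [-2.58 -1.04 12.98] vel 0.063 op 0.0004
z-axis [ 0.0023 -0.0049 -1.    ] yaw -86.86
t 6.3167 tip [0.5881 0.1408 0.0424] jig [ 50.1 127.4] F [-2.18  0.06 13.41] vel 0.006 op 0.0002
z-axis [ 0.0024 -0.0045 -1.    ] yaw -86.84
```

View pics/scene_e.png

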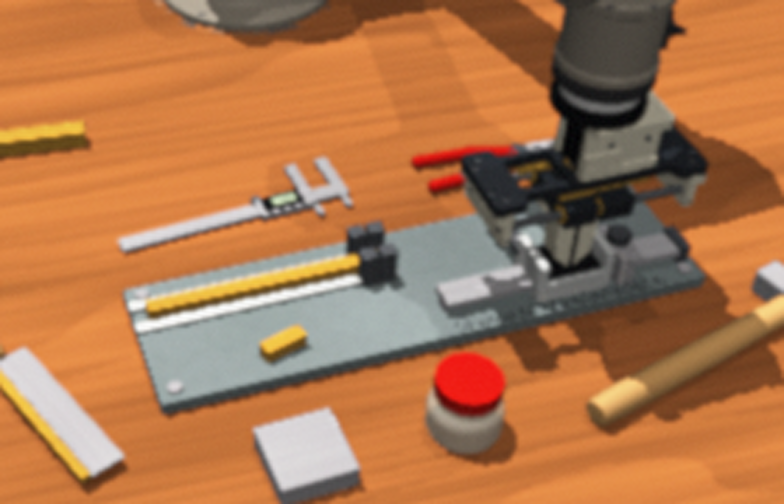

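View pics/wrist_e.png

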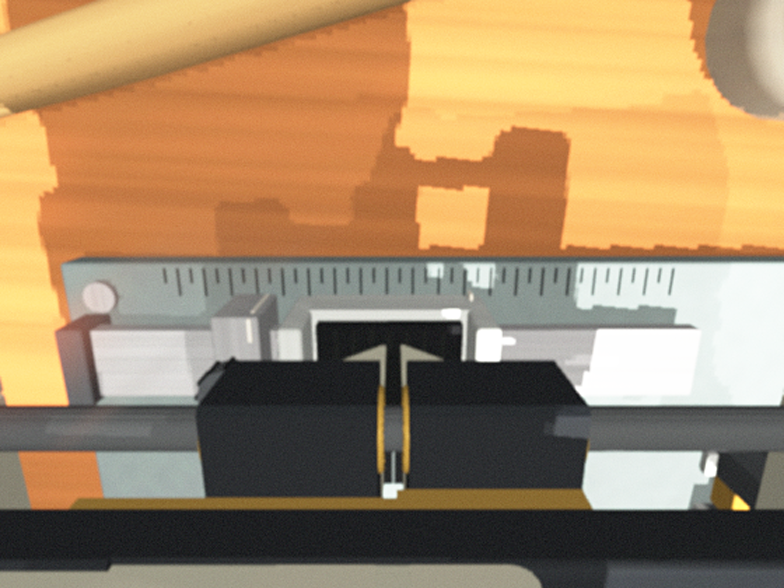

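Call:
play_rows:
  moves: [-1,-1.5,0.2,2,-0.001,0,0,-1,-1.5,0.2,2,-0.001,0,0,-1,-1.5,0.2,2,-0.001,0,0,-1,-1.5,0.2,2,-0.001,0,0]

```text
time_s: 6.65
ee_pos: [0.5869, 0.1479, 0.22]
tool_rot: [-0.0, 0.727, -0.687, 0.003]
force: [-4.4, -0.5, 12.4]
opening: 0.0006
```

```bash
python3 st.py
```

```text
t 6.65 tip [0.5878 0.1471 0.042 ] jig [ 50.1 133.8] F [-4.44 -0.52 12.38] vel 0.033 op 0.0006
z-axis [ 0.0048 -0.0043 -1.    ] yaw -86.81
```

Call:
play_rows:
  moves: [-1,-1.5,0.2,2,-0.002,0,0,-1,-1.5,0.2,2,-0.002,0,0]

```text
time_s: 6.82
ee_pos: [0.5869, 0.1504, 0.22]
tool_rot: [0.001, 0.727, -0.687, 0.004]
force: [-2.8, -8.3, 11.8]
opening: 0.0004
```

```bash
python3 st.py
```

```text
t 6.8167 tip [0.5878 0.1492 0.042 ] jig [ 50.3 135.9] F [-2.78 -8.31 11.84] vel 0.031 op 0.0004
z-axis [ 0.0049 -0.0063 -1.    ] yaw -86.76
```

Call:
play_rows:
  moves: [-1,-0.8,0,0.5,0,0,0,-1,-0.8,0,-1,0,0,0,-1,-0.5,0,-2,0,0,0,-1,-0.3,0,-3,0,0,0,-1,0,0,-4,0,0,0,-1,0,0,-8,0,0,0]

```text
time_s: 7.32
ee_pos: [0.5864, 0.1515, 0.2414]
tool_rot: [0.002, 0.727, -0.687, 0.005]
force: [-0.6, -0.1, -0.1]
opening: 0.0008
```

```bash
python3 st.py
```

```text
t 7.3167 tip [0.5873 0.1498 0.0634] jig [ 49.8 136.5] F [-0.63 -0.14 -0.1 ] vel 0.221 op 0.0008
z-axis [ 0.0053 -0.0095 -0.9999] yaw -86.75
```

Call:
play_rows:
  moves: [-1,0,0,-25,-0.005,-0.009,0,-1,0,0,-30,0,0,0,-1,0,0,-30,0,0,0,-1,20,-10,-20,0,0,0,-1,20,-10,0,0,0,0,-1,0,0,0,0,0,0,-1,0,0,0,0,0,0]

```text
time_s: 7.9
ee_pos: [0.6088, 0.1134, 0.3552]
tool_rot: [-0.001, 0.728, -0.686, 0.0]
force: [0.5, 0.5, -0.5]
opening: -0.0
```

```bash
python3 st.py f scene wrist
```

```text
t 7.9 tip [0.6091 0.1134 0.1772] jig [69.4 98.9] F [ 0.5   0.52 -0.51] vel 0.027 op -0.0
z-axis [ 1.3e-03  3.0e-04 -1.0e+00] yaw -86.58
t 8.0 tip [0.6083 0.1138 0.1761] jig [68.7 99.3] F [ 0.43 -0.77  0.33] vel 0.018 op 0.0002
z-axis [-6.e-04 -1.e-04 -1.e+00] yaw -86.54
```

View pics/scene_f.png

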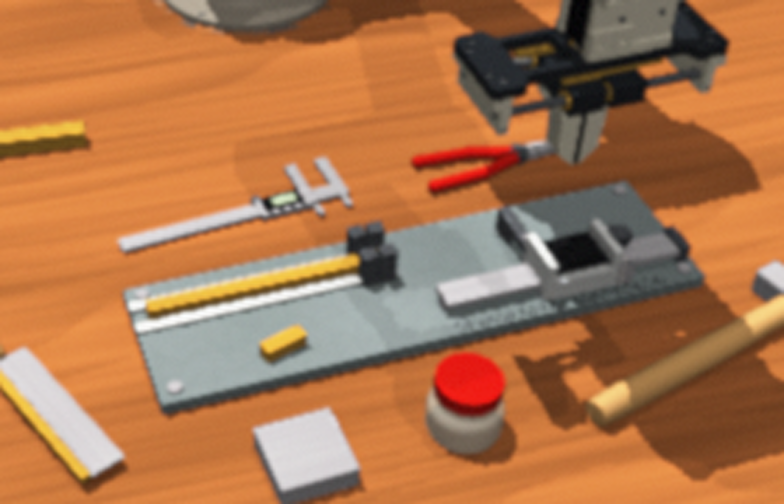

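View pics/wrist_f.png

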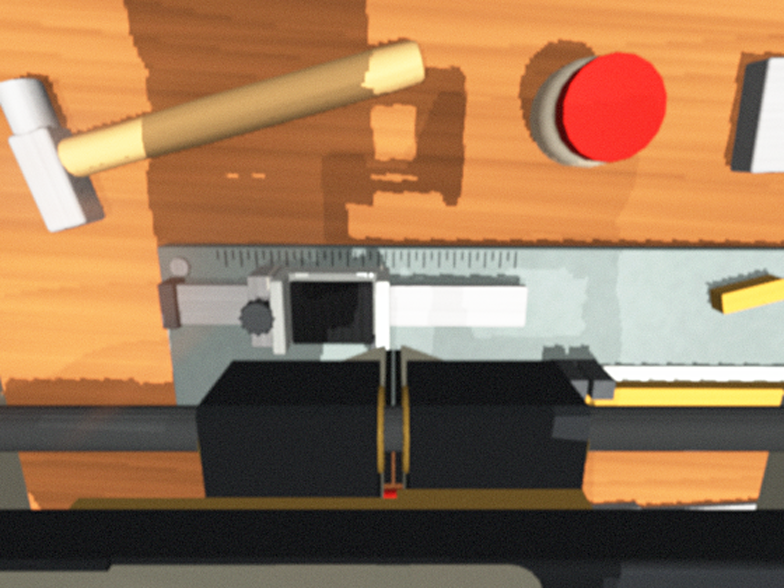

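Call:
play_rows:
  moves: [-1,37,7,0,0,0,0,-1,37,7,0,0,0,0,-1,37,7,0,0,0,0,-1,37,7,0,0,0,0,-1,37,7,0,0,0,0,-1,37,7,0,0,0,0,-1,37,7,0,0,0,0,-1,37,7,0,0,0,0,-1,20,0,0,0,0,0,-1,0,0,0,0,0,0]

```text
time_s: 8.83
ee_pos: [0.5689, -0.2068, 0.3445]
tool_rot: [0.003, 0.734, -0.679, -0.009]
force: [-0.4, -0.1, -0.3]
opening: 0.0005
```

```bash
python3 st.py;python3 st.py g scene wrist
```

```text
t 8.8333 tip [ 0.5658 -0.2053  0.1665] jig [   8.1 -216.8] F [-0.4  -0.14 -0.26] vel 0.046 op 0.0005
z-axis [-0.0174  0.0081 -0.9998] yaw -85.61
t 8.8333 tip [ 0.5658 -0.2053  0.1665] jig [   8.1 -216.8] F [-0.4  -0.14 -0.26] vel 0.046 op 0.0005
z-axis [-0.0174  0.0081 -0.9998] yaw -85.61
t 8.9333 tip [ 0.5658 -0.2019  0.1664] jig [   8.3 -213.4] F [-0.34  1.18 -0.85] vel 0.04 op 0.0005
z-axis [-0.0181  0.0098 -0.9998] yaw -85.49
```

View pics/wrist_g.png

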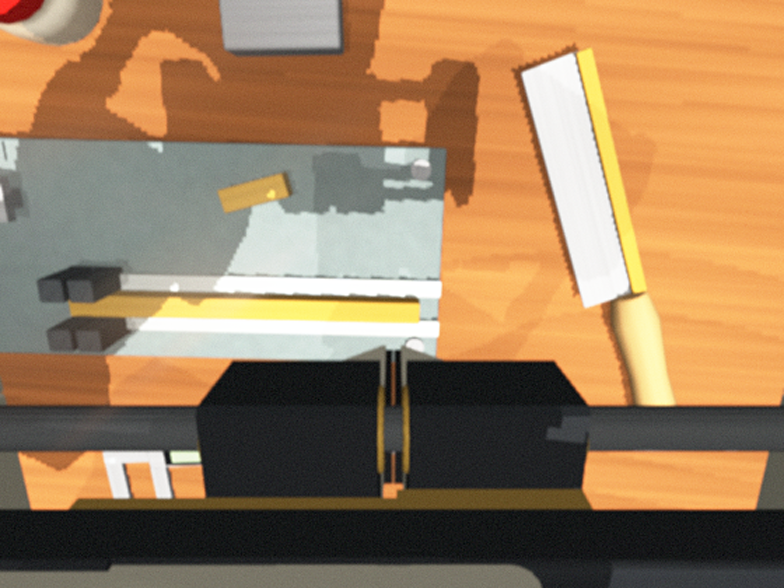

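Run:
```python
from h import *
from cell import bot
from fit import Rm,t
s=bot.state();po=(s["ee_pos"],s["tool_rot"]);i=bot.camera_info("wrist")
for n,u,v,h in [("tail",419,310,.028),("tail far",419,298,.028),("tail near",419,322,.028),("baredge at guide",130,306,.028),("barend",70,304,.028),("lip far end",440,289,.018),("lip near end",438,329,.018),("corner",446,148,.014)]:
    w=onz(i,(u/1.4,v/1.4),h,po)[:2]; print(n,w.round(4),"jig mm",((w-t)@Rm*1000).round(1))
```

```text
tail [ 0.544  -0.2187] jig mm [ -14.4 -229. ]
tail far [ 0.5518 -0.218 ] jig mm [  -6.5 -228.7]
tail near [ 0.5361 -0.2195] jig mm [ -22.3 -229.3]
baredge at guide [ 0.5315 -0.0384] jig mm [-16.6 -48.2]
barend [ 0.5297 -0.0008] jig mm [-16.3 -10.6]
lip far end [ 0.5558 -0.2314] jig mm [  -3.3 -242.3]
lip near end [ 0.5287 -0.233 ] jig mm [ -30.5 -242.4]
corner [ 0.6416 -0.226 ] jig mm [  82.7 -241.8]
```

Call:
play_rows:
  moves: [-1,25,15,0,0.018,0.01,0.02,-1,27,15,0,0,0,0,-1,0,0,0,0,0,0,-1,0,0,0,0,0,0]

```text
time_s: 9.27
ee_pos: [0.5436, -0.2509, 0.3426]
tool_rot: [-0.002, 0.73, -0.683, -0.003]
force: [0.8, 0.5, -0.1]
opening: 0.0004
```

```bash
python3 st.py g2 wrist
```

```text
t 9.2667 tip [ 0.5433 -0.2499  0.1646] jig [ -16.8 -260. ] F [ 0.83  0.55 -0.08] vel 0.017 op 0.0004
z-axis [-0.0016  0.0057 -1.    ] yaw -86.15
t 9.3167 tip [ 0.5434 -0.2498  0.1646] jig [ -16.8 -259.9] F [-0.05  0.29 -0.6 ] vel 0.014 op 0.0001
z-axis [-0.0019  0.0053 -1.    ] yaw -86.12
```

View pics/wrist_g2.png

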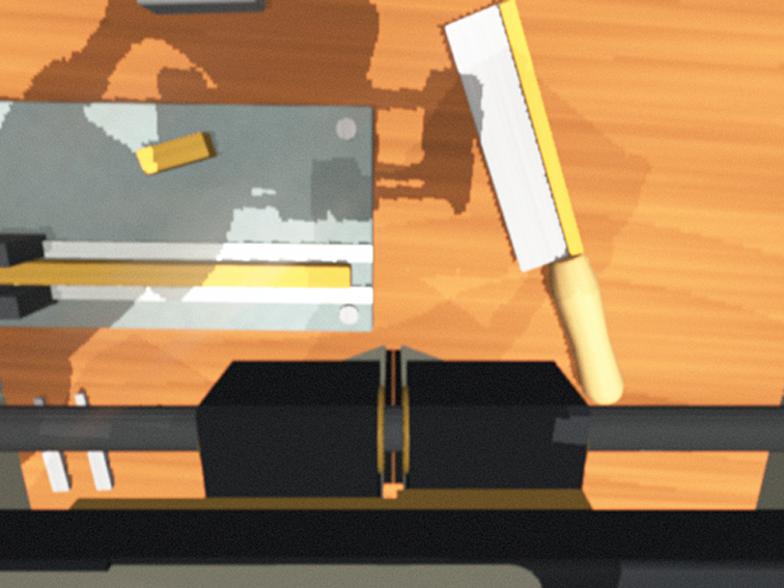

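Run:
```python
from h import *
from cell import bot
from fit import Rm,t
s=bot.state();po=(s["ee_pos"],s["tool_rot"]);i=bot.camera_info("wrist")
for n,u,v,h in [("tail far",350,265,.028),("tail near",350,289,.028),("lip far end",373,253,.018),("lip near end",373,295,.018),("corner",373,107,.014),("corner2",373,330,.014),("saw h",565,270,.02)]:
    w=onz(i,(u/1.4,v/1.4),h,po)[:2]; print(n,w.round(4),"jig mm",((w-t)@Rm*1000).round(1))
```

```text
tail far [ 0.5497 -0.2229] jig mm [  -8.9 -233.5]
tail near [ 0.5347 -0.2236] jig mm [ -23.9 -233.3]
lip far end [ 0.556 -0.236] jig mm [  -3.4 -247. ]
lip near end [ 0.529  -0.2376] jig mm [ -30.4 -247. ]
corner [ 0.6411 -0.2309] jig mm [  81.9 -246.7]
corner2 [ 0.504  -0.2389] jig mm [ -55.5 -246.8]
saw h [ 0.5541 -0.3555] jig mm [ -12.1 -366.1]
```

Call:
play_rows:
  moves: [-1,7,1,0,0.002,0.005,0.01,-1,0,0,30,0,0,0,-1,0,0,30,0,0,0,-1,0,0,30,0,0,0,-1,0,0,15,0,0,0,-1,0,0,0,0,0,0,-1,0,0,0,0,0,0]

```text
time_s: 9.9
ee_pos: [0.5481, -0.2501, 0.2362]
tool_rot: [-0.001, 0.73, -0.683, 0.003]
force: [0.6, -0.3, -0.4]
opening: 0.0004
```

```bash
python3 st.py h scene
```

```text
t 9.9 tip [ 0.5493 -0.2506  0.0582] jig [ -10.9 -261.1] F [ 0.57 -0.28 -0.41] vel 0.021 op 0.0004
z-axis [ 0.0067 -0.0026 -1.    ] yaw -86.17
t 9.95 tip [ 0.5493 -0.2505  0.0584] jig [ -10.9 -261. ] F [-0.12  0.98  0.28] vel 0.022 op 0.0002
z-axis [ 0.0069 -0.0026 -1.    ] yaw -86.17
```

View pics/scene_h.png

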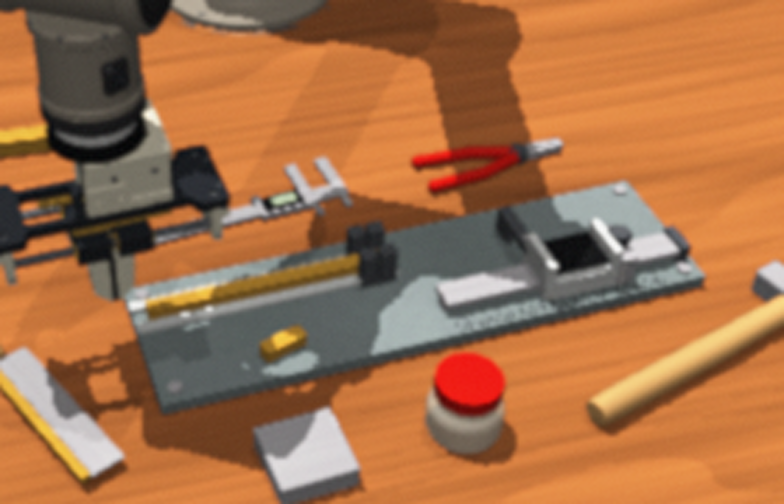

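Call:
play_rows:
  moves: [-1,6,6,0,-0.007,-0.003,0.01,-1,0,0,10,0,0,0,-1,0,0,10,0,0,0,-1,0,0,8,0,0,0,-1,0,0,0,0,0,0,-1,0,0,0,0,0,0]

```text
time_s: 10.45
ee_pos: [0.5436, -0.2575, 0.2108]
tool_rot: [-0.001, 0.727, -0.687, 0.004]
force: [-0.4, 1.3, -0.5]
opening: 0.0003
```

```bash
python3 st.py i wrist
```

```text
t 10.45 tip [ 0.5448 -0.2584  0.0328] jig [ -15.9 -268.6] F [-0.41  1.28 -0.49] vel 0.017 op 0.0003
z-axis [ 0.0067 -0.0049 -1.    ] yaw -86.78
t 10.5 tip [ 0.5446 -0.2583  0.0327] jig [ -16.1 -268.5] F [-0.2   0.04  0.05] vel 0.007 op 0.0004
z-axis [ 0.0062 -0.0046 -1.    ] yaw -86.77
```

View pics/wrist_i.png

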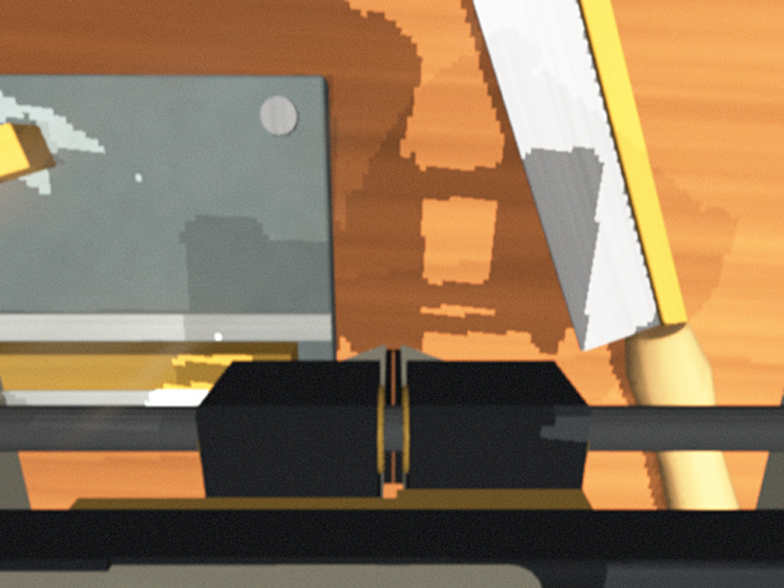

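Call:
play_rows:
  moves: [-1,0,1,6,-0.006,-0.004,0,-1,0,0,5,0,0,0,-1,0,0,0,0,0,0,-1,0,0,0,0,0,0]

```text
time_s: 10.83
ee_pos: [0.5426, -0.2577, 0.199]
tool_rot: [0.0, 0.727, -0.687, 0.0]
force: [0.1, -0.6, -0.3]
opening: 0.0005
```

```bash
python3 st.py
```

```text
t 10.8333 tip [ 0.5426 -0.2578  0.021 ] jig [ -18. -268.] F [ 0.15 -0.55 -0.34] vel 0.011 op 0.0005
z-axis [ 2.e-04 -1.e-03 -1.e+00] yaw -86.78
```

Call:
play_rows:
  moves: [-1,-4,0,0,0,0,0,-1,-4,0,0,0,0,0,-1,-4,0,0,0,0,0,-1,-4,0,0,0,0,0]

```text
time_s: 11.17
ee_pos: [0.5417, -0.2409, 0.1991]
tool_rot: [0.0, 0.726, -0.687, 0.001]
force: [-0.2, 0.2, -0.2]
opening: 0.0001
```

```bash
python3 st.py
```

```text
t 11.1667 tip [ 0.5418 -0.2412  0.0211] jig [ -17.9 -251.3] F [-0.23  0.19 -0.16] vel 0.074 op 0.0001
z-axis [ 7.0e-04 -1.3e-03 -1.0e+00] yaw -86.83
```

Call:
play_rows:
  moves: [-1,-3,0,0,0,0,0,-1,-3,0,0,0,0,0,-1,-3,0,0,0,0,0]

```text
time_s: 11.42
ee_pos: [0.5413, -0.2303, 0.1997]
tool_rot: [0.0, 0.727, -0.687, 0.001]
force: [0.2, -2.5, -0.2]
opening: 0.0005
```

```bash
python3 st.py j scene
```

```text
t 11.4167 tip [ 0.5416 -0.2307  0.0217] jig [ -17.5 -240.8] F [ 0.2  -2.47 -0.15] vel 0.058 op 0.0005
z-axis [ 0.0014 -0.0021 -1.    ] yaw -86.76
t 11.4667 tip [ 0.5416 -0.2302  0.0217] jig [ -17.5 -240.3] F [-0.01 -0.08  0.22] vel 0.012 op 0.0006
z-axis [ 0.0014 -0.0018 -1.    ] yaw -86.75
```

View pics/scene_j.png

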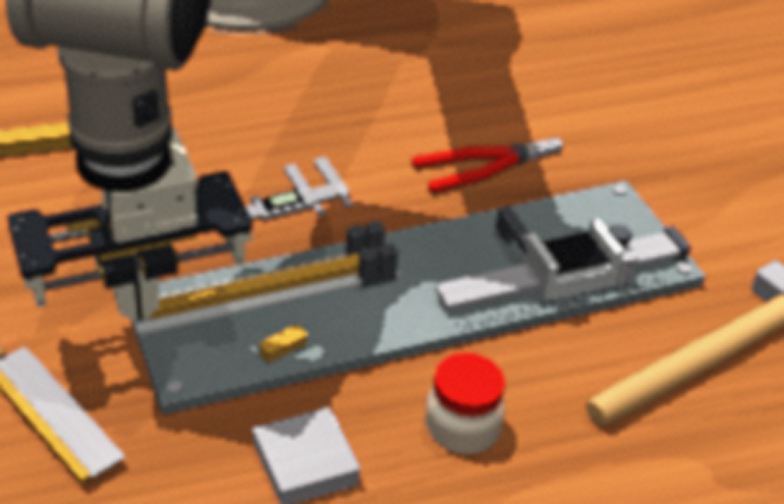

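Call:
play_rows:
  moves: [-1,-4,0.1,0.5,0,0,0,-1,-5,0.1,0,0,0,0,-1,-5,0,0,0,0,0,-1,-5,0,0,0,0,0,-1,-5,0,0,0,0,0,-1,-5,0,0,0,0,0]

```text
time_s: 11.97
ee_pos: [0.5397, -0.1999, 0.1999]
tool_rot: [0.0, 0.727, -0.687, 0.003]
force: [0.1, -3.0, 0.5]
opening: 0.0003
```

```bash
python3 st.py k scene
```

```text
t 11.9667 tip [ 0.5405 -0.2007  0.0219] jig [ -16.9 -210.8] F [ 0.07 -3.04  0.55] vel 0.099 op 0.0003
z-axis [ 0.0043 -0.0048 -1.    ] yaw -86.81
t 12.0167 tip [ 0.5403 -0.1996  0.0218] jig [ -17.  -209.7] F [ 0.26 -0.32  0.77] vel 0.022 op 0.0003
z-axis [ 0.0037 -0.004  -1.    ] yaw -86.78
```

View pics/scene_k.png

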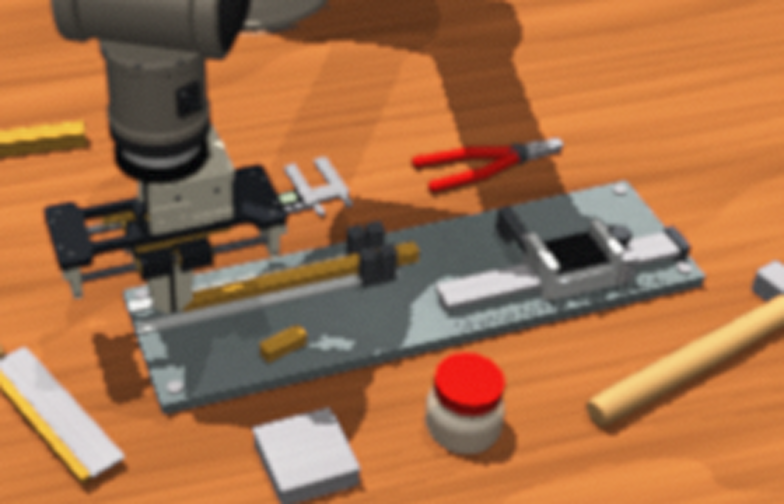

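Call:
play_rows:
  moves: [-1,-5,0.3,0.4,-0.003,-0.003,0,-1,-5,0.2,0.2,0,0,0,-1,-5,0.2,0.1,0,0,0,-1,-5,0.1,0.1,0,0,0,-1,-5,0.1,0.1,0,0,0,-1,-5,0.1,0.1,0,0,0]

```text
time_s: 12.52
ee_pos: [0.5372, -0.167, 0.1997]
tool_rot: [0.0, 0.727, -0.687, 0.002]
force: [0.9, -2.7, 2.2]
opening: 0.0003
```

```bash
python3 st.py
```

```text
t 12.5167 tip [ 0.5377 -0.1676  0.0217] jig [ -17.7 -177.6] F [ 0.88 -2.66  2.2 ] vel 0.104 op 0.0003
z-axis [ 0.003  -0.0032 -1.    ] yaw -86.78
```

Call:
play_rows:
  moves: [-1,-5,0.1,0,0,0,0,-1,-5,0.1,0,0,0,0,-1,-5,0.1,0,0,0,0,-1,-5,0.1,0,0,0,0,-1,-4,0.1,0,0,0,0,-1,-4,0.1,0,0,0,0]

```text
time_s: 13.02
ee_pos: [0.5347, -0.1357, 0.1997]
tool_rot: [0.0, 0.727, -0.687, 0.002]
force: [0.1, -3.2, 1.3]
opening: 0.0005
```

```bash
python3 st.py l scene
```

```text
t 13.0167 tip [ 0.5353 -0.1363  0.0217] jig [ -18.4 -146.2] F [ 0.09 -3.21  1.35] vel 0.09 op 0.0005
z-axis [ 0.003  -0.0034 -1.    ] yaw -86.76
t 13.0667 tip [ 0.5351 -0.1354  0.0217] jig [ -18.5 -145.3] F [ 0.87 -0.95  2.44] vel 0.019 op 0.0004
z-axis [ 0.0026 -0.0028 -1.    ] yaw -86.74
```

View pics/scene_l.png

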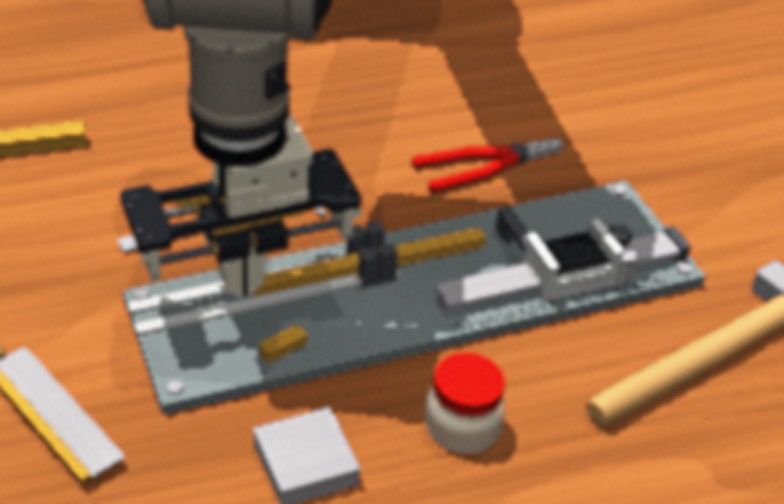

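Call:
play_rows:
  moves: [-1,-4,0,0,0,0,0,-1,-4,0,0,0,0,0,-1,-3,0,0,0,0,0]

```text
time_s: 13.32
ee_pos: [0.534, -0.1233, 0.1997]
tool_rot: [0.0, 0.727, -0.687, 0.002]
force: [-0.6, -3.1, 2.7]
opening: 0.0001
```

```bash
python3 st.py m scene
```

```text
t 13.3167 tip [ 0.5346 -0.1239  0.0217] jig [ -18.4 -133.8] F [-0.61 -3.11  2.7 ] vel 0.066 op 0.0001
z-axis [ 0.0029 -0.0032 -1.    ] yaw -86.76
t 13.3667 tip [ 0.5344 -0.1233  0.0217] jig [ -18.5 -133.2] F [ 0.13 -1.43  3.03] vel 0.015 op -0.0
z-axis [ 0.0027 -0.0027 -1.    ] yaw -86.74
```

View pics/scene_m.png

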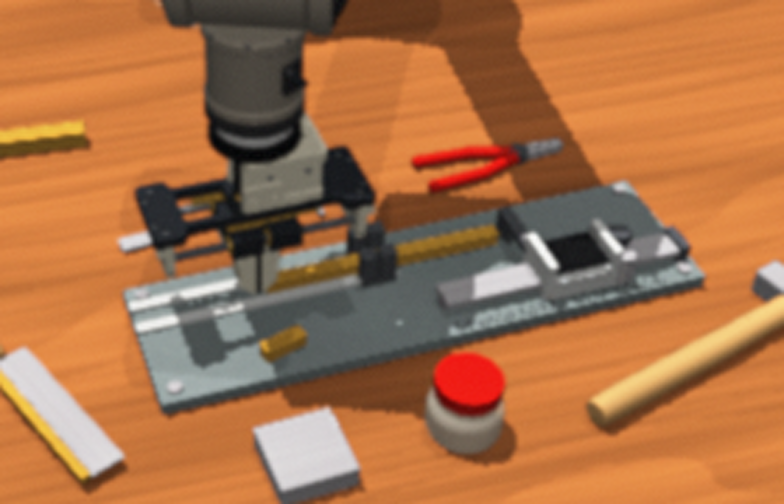

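Call:
play_rows:
  moves: [-1,-1.5,0,-0.2,0,0,0,-1,-1.5,0,-0.2,0,0,0]

```text
time_s: 13.53
ee_pos: [0.5336, -0.1194, 0.1998]
tool_rot: [0.0, 0.727, -0.687, 0.002]
force: [-0.0, -2.1, 0.1]
opening: 0.0004
```

```bash
python3 st.py
```

```text
t 13.5333 tip [ 0.534  -0.1199  0.0218] jig [ -18.8 -129.7] F [-0.03 -2.08  0.15] vel 0.032 op 0.0004
z-axis [ 0.002  -0.0024 -1.    ] yaw -86.74
```

Call:
play_rows:
  moves: [-1,-1,0,0,0,0,0,-1,-1,0,0,0,0,0]

```text
time_s: 13.7
ee_pos: [0.5335, -0.1174, 0.1997]
tool_rot: [0.0, 0.727, -0.687, 0.002]
force: [0.5, -6.7, 2.6]
opening: 0.0006
```

```bash
python3 st.py
```

```text
t 13.7 tip [ 0.5338 -0.1178  0.0217] jig [ -18.9 -127.7] F [ 0.5  -6.68  2.57] vel 0.022 op 0.0006
z-axis [ 0.0018 -0.0026 -1.    ] yaw -86.74
```

```bash
python3 - <<'E'
from h import *
from cell import bot
im,_=bot.get_image("scene");crop(im,330,170,450,260,6.5,"pics/n.png")
E
python3 st.py
```

```text
t 13.75 tip [ 0.5338 -0.1179  0.0218] jig [ -18.8 -127.8] F [-1.44 -4.94  2.07] vel 0.005 op 0.0005
z-axis [ 0.0019 -0.003  -1.    ] yaw -86.72
```

View pics/n.png

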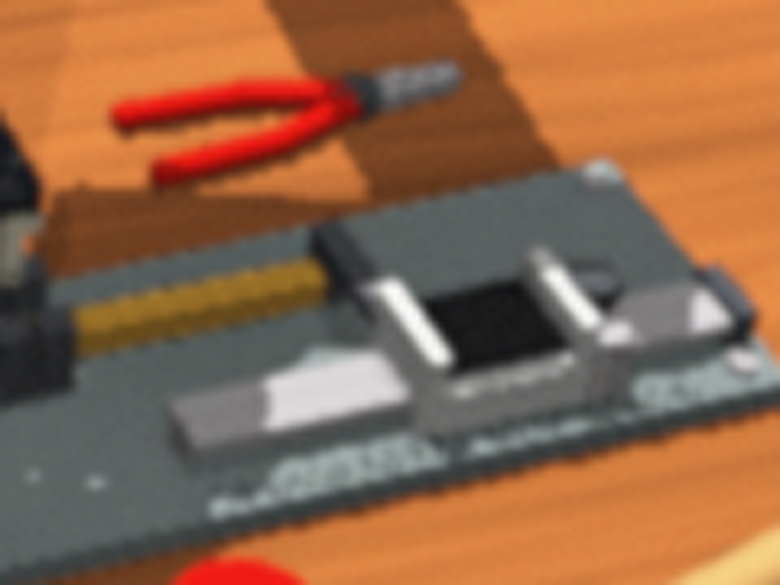

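Call:
play_rows:
  moves: [-1,-1.2,0,0,0,0,0]

```text
time_s: 13.83
ee_pos: [0.5335, -0.1168, 0.1999]
tool_rot: [0.001, 0.727, -0.687, 0.002]
force: [-0.6, -8.3, 1.8]
opening: 0.0005
```

```bash
python3 st.py
```

```text
t 13.8333 tip [ 0.5339 -0.1176  0.0219] jig [ -18.7 -127.4] F [-0.6  -8.34  1.82] vel 0.03 op 0.0005
z-axis [ 0.0023 -0.0044 -1.    ] yaw -86.71
```

Call:
play_rows:
  moves: [-1,1,0,0,0,0,0,-1,4,0,0,0,0,0,-1,8,0,0,0,0,0,-1,10,0,-5,0,0,0,-1,0,0,-20,0,0,0,-1,0,0,-35,0,0,0,-1,0,0,-35,0,0,0,-1,0,0,-35,0,0,0,-1,0,0,0,0,0,0,-1,0,0,0,0,0,0]

```text
time_s: 14.67
ee_pos: [0.5336, -0.1449, 0.3338]
tool_rot: [0.002, 0.726, -0.688, -0.004]
force: [-0.2, 0.6, -1.2]
opening: 0.0005
```

Call:
play_rows:
  moves: [-1,-30,-10,0,0,0,0,-1,-35,-10,0,0,0,0,-1,-35,-10,0,0,0,0,-1,-35,-10,0,0,0,0,-1,-35,-10,0,0,0,0,-1,-20,0,0,0,0,0,-1,0,0,0,0,0,0,-1,0,0,0,0,0,0]

```text
time_s: 15.33
ee_pos: [0.5752, 0.0499, 0.3294]
tool_rot: [0.003, 0.723, -0.69, -0.006]
force: [0.4, -1.0, 0.0]
opening: 0.0008
```

```bash
python3 st.py
python3 - <<'E'
from h import *
from cell import bot
im,_=bot.get_image("wrist");np.save("pics/w3i.npy",im);crop(im,0,0,560,420,1.4,"pics/w3.png")
im,_=bot.get_image("scene");crop(im,330,170,450,260,6.5,"pics/s3.png")
im,_=bot.get_image("top");crop(im,140,150,340,225,4,"pics/t3.png")
E
python3 st.py
```

```text
t 15.3333 tip [0.5728 0.0506 0.1514] jig [29.6 38.2] F [ 0.42 -1.04  0.01] vel 0.028 op 0.0008
z-axis [-0.0135  0.0038 -0.9999] yaw -87.33
t 15.4833 tip [0.5729 0.0489 0.1519] jig [29.7 36.6] F [-0.25 -0.7   0.32] vel 0.013 op 0.0005
z-axis [-0.0129  0.0036 -0.9999] yaw -87.5
```

View pics/w3.png

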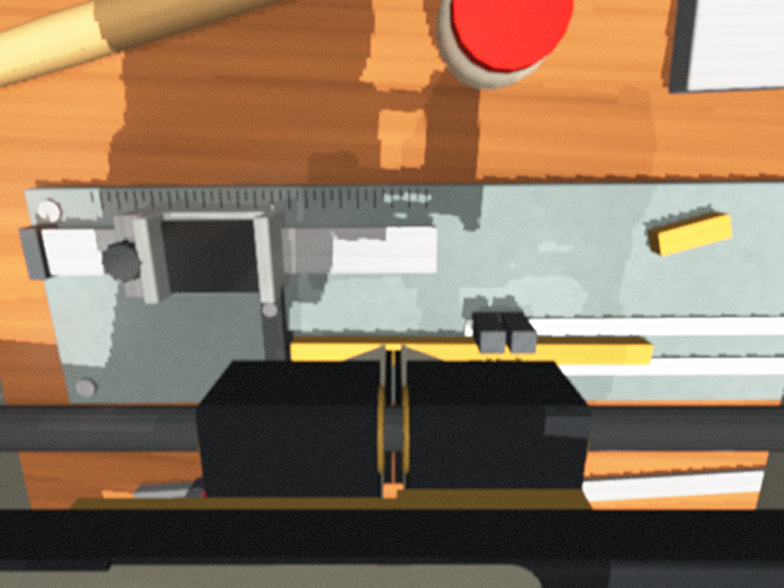

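View pics/s3.png

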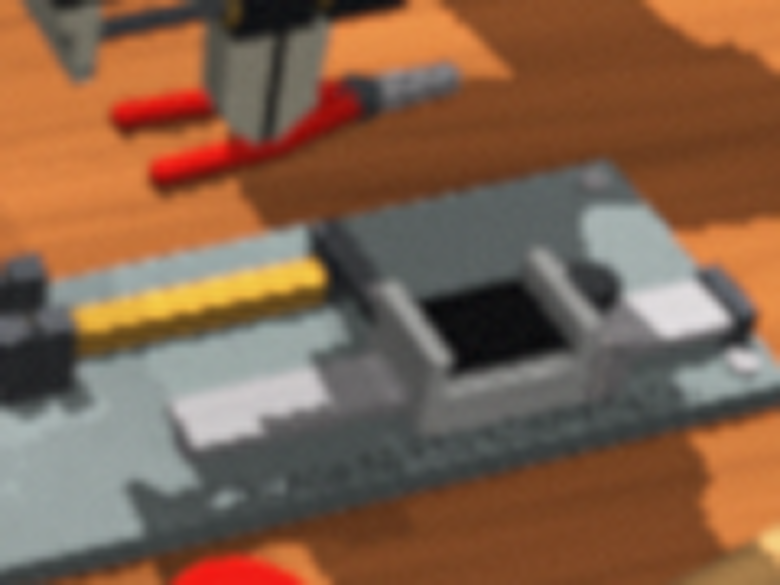

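View pics/t3.png

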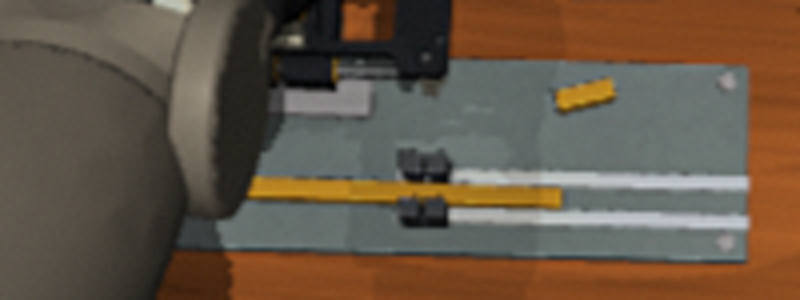

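Run:
```python
from h import *
from cell import bot
from fit import Rm,t
s=bot.state();po=(s["ee_pos"],s["tool_rot"]);i=bot.camera_info("wrist")
for n,u,v,h in [("bar end",291,350,.028),("blade top edge",284,345,.042),("tail",652,352,.028),("pad L",163,255,.046),("pad R",258,255,.046),("plate R outer top",283,215,.056),("plate L outer",135,215,.056)]:
    w=onz(i,(u/1.4,v/1.4),h,po)[:2]; print(n,"jig mm",((w-t)@Rm*1000).round(1))
im=np.load("pics/w3i.npy");crop(im,60,120,230,260,4.6,"pics/w3c.png")
```

```text
bar end jig mm [-12.9  99.2]
blade top edge jig mm [-3.8 99.8]
tail jig mm [ -16.4 -119.8]
pad L jig mm [ 50.5 160. ]
pad R jig mm [ 50.  108.9]
plate R outer top jig mm [72.5 91.6]
plate L outer jig mm [ 73.4 166.5]
```

View pics/w3c.png

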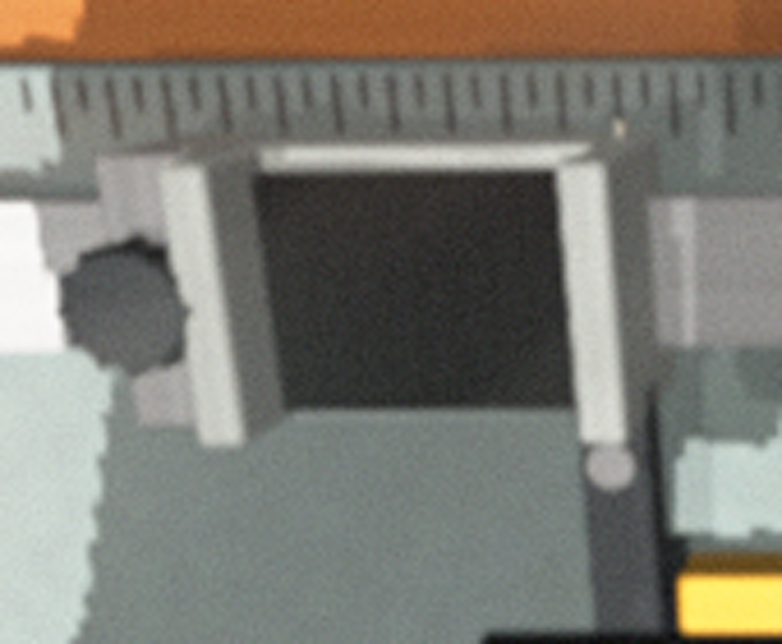

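Call:
play_rows:
  moves: [-1,-35,5,0,0.012,0.004,0,-1,-35,5,0,0,0,0,-1,-35,5,0,0,0,0,-1,-30,5,0,0,0,0,-1,0,0,0,0,0,0,-1,0,0,0,0,0,0,-1,0,0,0,0,0,0]

```text
time_s: 16.07
ee_pos: [0.5516, 0.1751, 0.3294]
tool_rot: [0.001, 0.716, -0.698, 0.001]
force: [0.6, -0.6, -0.3]
opening: 0.0003
```

```bash
python3 st.py
python3 - <<'E'
from h import *
from cell import bot
im,_=bot.get_image("wrist");crop(im,150,110,420,270,2.9,"pics/w4.png")
im,_=bot.get_image("top");crop(im,140,150,340,225,4,"pics/t4.png")
E
```

```text
t 16.0667 tip [0.5517 0.1747 0.1514] jig [ 15.7 163.4] F [ 0.58 -0.62 -0.26] vel 0.025 op 0.0003
z-axis [ 5.0e-04 -2.2e-03 -1.0e+00] yaw -88.5
```

View pics/w4.png

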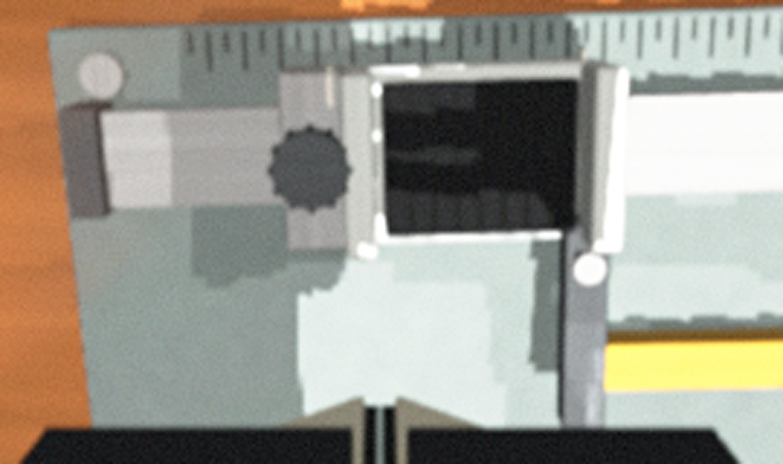

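View pics/t4.png

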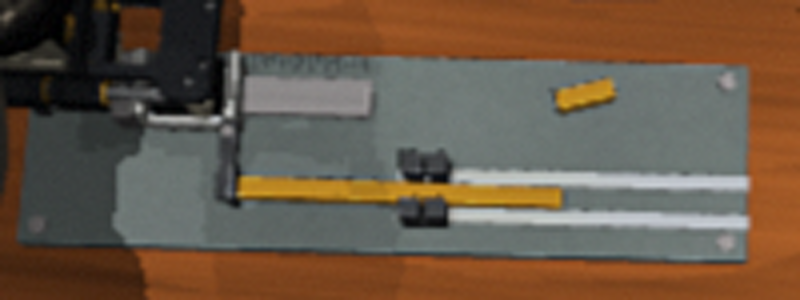

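The wrist view (`w4`) shows the stop flush against the collar (seam at about 343, 160). The bar end meets the blade at about (605, 365), and the offcut and tools have not moved. The arm is clear of everything, so I am handing in.

```bash
python3 -c "
from cell import bot
print(bot.sign_off())"
```

```text
the job is handed in; nothing more can be done
None
```

The job is done and handed in at about 16 s of the 64 s allowed; sign-off gives no verdict, so what follows rests on my own readings.

- **Stop:** I pressed the pad about 3.5–4 mm with the closed fingertips (about 12–13 N). Held down, it carried the stop about 60 mm until the force along the rail jumped from under 1 N to 8.3 N at the collar. I then lifted straight up so the brake gripped again.
- **Bar:** I pushed the brass bar in the groove by its tail, about 113 mm. The force rose from about 3 N to 8.3 N with the bar no longer moving, below the brake's lowest holding force of 11 N. I then drew back and lifted clear.
- **Last checks:** The wrist view shows the stop flush with the collar. It puts the bar end at 99.2 mm and the blade at 99.8 mm along the jig, which is contact within the measuring error. The offcut had not moved and I saw none of the other tools shift. The robot was touching nothing.
- **Disagreements:** The wrist and top cameras differed by about 3–4 mm across the jig, and I aimed between them. While pressing the pad I also saw up to 6.7 N sideways (jig x), from slight tool tilt, which I eased off.

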